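# Refill the captive-lid tea caddy and zero the pot counter

## Robot

A 6-joint arm with a two-finger parallel gripper is mounted at the origin on the work surface; the furniture and walls round the work are solid. World frame = base frame: x ahead of the robot, y to its left, z up, the work surface at z = 0. Lengths are in mm, angles in rad, forces in N, time in s.
With the tool pointing down it reaches from about 275 to 750 mm from the base axis. Payload 10.2 kg.
Tool frame: the origin (TCP) lies at the very end of the fingers, on their centre line; the grasp point (between the pads) lies 19 mm behind it; z points along the fingers, y is the direction in which the jaws open and shut (so a half turn about z gives the same grasp; the last joint's range is limited). The gripper opens to 85 mm and grips with 20 to 120 N. Pads are 22 mm wide; open, the fingers measure 114 mm over their backs; the gripper's body (76 mm by 85 mm) begins 54 mm behind the grasp point. The pads swing forward as they close: fully open they stand 13 mm farther back than shut.
Start: joints at [1.104, 0.313, 1.498, -0, 1.331, -0.223], TCP at [126.743, 509.477, 231.294] pointing down, gripper open.
Joint ranges: [-2.94, 2.94], [-0.97, 2.17], [0.19, 2.56], [-1.23, 4.37], [0.02, 3.11], [-2.88, 2.88]. Speed limits (rad/s): [2.39, 2.39, 3.01, 3.14, 3.14, 3.14].

## Interface

Orientations are given as a unit quaternion [w, x, y, z].
In Python, from rig import * gives the robot as it stands. The module is installed in compiled form; this text tells all that it offers.
- The arm moves only by the shell command python3 -m crank 'ROWS' [FORCE]. ROWS is a JSON object of lists of equal length, an entry for each row: "dp": the shift along the world's x, y, z in cm, a list of three; "delta_rot": the turn, a rotation vector about the world's x, y, z in degrees, a list of three; "claw": the closure in counts, from 0 (fully open) to 255 (shut). A call has 1 to 10 rows; each row shifts and turns the commanded pose from where the row before left it; what a row does not reach is not made up. A row lasts 1/10 s, in which the tool goes at most 50 mm and 8.59 degrees, less where a joint would pass 70% of its speed; a pose out of reach is approached as far as the arm can. A call is refused whole if a number of a shift passes 5 or a number of a turn 8.59, either way. A call with a gripper value outside its range is refused whole. The fingers move at their own pace and stop on an object; FORCE is the grip in N (left out, the last holds). Time passes only in rows, so rows that do not move let the fingers close. It gives the time, the measured TCP pose, the force and the opening at its end, in the units of the state.
- sense(): the state, without advancing time (a new reading comes with each control period).
- capture(name): name is "scene" or "side" or "wrist"; returns (picture, depth): 384x512x3 uint8, red, green, blue; 384x512 float32, mm along the optical axis (not along the pixel's ray), 0 where there is no reading.
- camera_model(name): a dict with "fx", "fy", "cx", "cy" (pixels), "cam_to_world" (4x4, takes a point from camera to world coordinates); the wrist camera has in their place "T_tool_cam" (4x4, takes a point from camera to tool coordinates, whose origin is the TCP and whose axes are the flange's). Camera axes: x right, y up, looking along -z (the intrinsics and any distortion apply to the point x, -y, -z); pixel columns grow to the right and rows downward; lengths in mm; the calibration is good to about 2 mm. The wrist camera is an equidistant fisheye: a pixel r from the principal point sees the ray r / f radians off the axis. A picture is of the moment at which its call begins: read the wrist's pose just before it. camera_model takes no time and is no camera call.
- finish_job(): hands the job in, once; it reports no verdict.
Trained networks look in the newest picture that a camera, given by its name, has taken for a name from the list of things; names that differ only in an ending like _2 or _b are one class to them, and where a whole thing is asked for, a point or a joint stands for the part that bears it (a point fixed in the world has none). Each returns a list of dicts, best first, with "p" (0 to 1); they miss things now and then, are a little off and sometimes report something else, mostly with a low value. They report only what shows in the picture. A call takes as long as a camera call.
- boxes_of(camera, target): "centre" ([column, row] in pixels, amid what is visible of it).
- masks_of(camera, target): "region" (384x512 bool, what is visible of it) and "centre" ([column, row] in pixels, amid what is visible of it).
- pinpoint(camera, target): "centre" ([column, row] in pixels: a listed point, or the origin of a listed thing).
The state is a dict: "time_s": time; "joints": joint angles; "dq": joint speeds; "tau": joint torques, N m; "eef_pos": TCP position; "ee_rot": TCP orientation; "force": force on the tool from outside, world axes, zero at the start; "wrist_torque": the same for the moment, N m; "grip_width": opening from 0.0 (shut) to 1.0 (fully open).
Only numpy, scipy, OpenCV 4.12 (cv2) and the standard library are available. Lean on these libraries where they do the work, as an engineer would, in place of code of your own. Each camera call takes 0.05 s, during which the arm holds its last target.

## Task

Refill the office tea caddy: unscrew its captive lid fully, swing the lid aside on its arm, put every tea brick from the board into the caddy, then swing the lid back over the mouth and screw it fully home. Also turn the pot counter's knob back to its zero stop, since the count starts again with each refill. Leave the small glass jar, the teacup and the memory stick where they are.

Things in the scene. Friction and masses are not known exactly. Their poses are not given: they have to be found in the camera images.
- caddy_mouth (a point): Centre of the mouth of the white ceramic tea caddy, level with its rim, 66 mm above the desk. The caddy is fixed to the desk; it is a round pot of 88 mm outside and 80 mm inside diameter, 61 mm deep inside. This frame's z is up and its x points from the mouth to the lid's pivot post, which stands 70 mm from the mouth's centre, 18 mm thick.
- lid_pivot (a point): The vertical axis on which the lid's steel arm swings (the top of the post beside the caddy), 79 mm above the desk. The axis stays where it is; the arm, 70 mm long from this axis to the hub's axis, rises and falls with the lid.
- lid_hub (a point): Centre of the round fluted hub on top of the light wooden lid: 46 mm in diameter, vertical, on the lid's own axis. The part that can be gripped reaches 13 mm below and 11 mm above this point; below that comes the steel collar of the arm (60 mm in diameter, 6 mm thick) and then the lid disc (92 mm in diameter, 9 mm thick, with a plug 74 mm in diameter and 6 mm deep under it). With the lid screwed home this point is 95 mm above the desk.
- lid_cap (a joint): How far the lid is unscrewed relative to its arm, rad: 0 screwed fully home (stop), 2.4 fully unscrewed (stop). Turning counter-clockwise seen from above unscrews and raises lid, hub and arm by 10 mm over the 2.4 rad (4.2 mm per rad). It stays where it is left (about 0.06 N m to turn). The plug holds the arm from swinging, and blocks the way back over the mouth, until about 1.5 rad is unscrewed.
- lid_arm (a joint): Swing of the lid's arm about the pivot, rad: 0 = lid centred over the mouth (stop); it grows clockwise seen from above, to 1.9 (stop). At 0 the hub lies 70 mm from the pivot towards the mouth, and at angle a that direction is turned clockwise by a. It stays where it is left (about 0.1 N m, so 1.5 N at the hub).
- counter_knob (a joint): Angle of the counter's knob, rad: 0 at its zero stop, grows clockwise seen from above (to 2.9); so it is turned counter-clockwise to zero it. It stays where it is left (about 0.04 N m).
- knob_grip (a point): Centre of the round grey fluted knob on top of the pot counter, a white box 100 x 92 mm and 34 mm high, fixed to the desk. The knob is 40 mm in diameter and 24 mm tall; this point is on its axis, 12 mm below its top and 48 mm above the desk. A small pointer reaches 10 mm beyond the knob's side at its foot (to look at only).
- board: Light wooden serving board, 180 x 180 x 6 mm, fixed flat on the desk; the origin is the centre of its underside.
- brick0_centre (a point): Centre of a loose paper-wrapped brick of pressed tea, 30 x 30 x 13 mm (x, y, z; z up as it lies flat), about 30 g. It starts on the board. Two to four such bricks are present; None from the start means absent.
- brick1_centre (a point): Centre of a loose paper-wrapped brick of pressed tea, 30 x 30 x 13 mm (x, y, z; z up as it lies flat), about 30 g. It starts on the board. Two to four such bricks are present; None from the start means absent.
- brick2_centre (a point): Centre of a loose paper-wrapped brick of pressed tea, 30 x 30 x 13 mm (x, y, z; z up as it lies flat), about 30 g. It starts on the board. Two to four such bricks are present; None from the start means absent.
- brick3_centre (a point): Centre of a loose paper-wrapped brick of pressed tea, 30 x 30 x 13 mm (x, y, z; z up as it lies flat), about 30 g. It starts on the board. Two to four such bricks are present; None from the start means absent.
- small_jar: Small round glass jar with a steel lid, 58 mm in diameter, 83 mm tall, loose; origin under its centre. A bystander.
- teacup: Small white porcelain cup, 52 mm in diameter, 34 mm tall, loose; origin under its centre. A bystander.
- usb_stick: Red memory stick, 17 x 52 x 8 mm, loose; origin under its centre. A bystander.

How it is judged:
By the outcome, as a careful person would: the job done as asked, in the order asked, and still so for the second after the job is handed in, with the robot touching nothing.
Of brick0, brick1, brick2, brick3 only 2 to 4 are there at a start; the rules pass over those that are not, and their reading is None.
At some moment in a run one of brick0, brick1, brick2, brick3 may be knocked a few centimetres aside while the robot is not near it.
Once in a run the grip may slacken for a moment while it holds something.
It also fails if it takes over 210 s, if anything falls off the work surface, if the arm or the gripper's body presses on something with over 40 N, if the wrist force passes 120 N, or if a joint passes its speed limit or range.

## Working session

There is one attempt and no reset: what is moved stays moved. The work goes in short steps, Python scripts to look and compute and a shell command to move; the robot and the scene stay as the last step left them, time stands still between calls to the robot, and variables do not carry over. Pictures are saved under pics/ and viewed, and the job is handed in when it is done.

```bash
mkdir -p pics; ls
cat > h.py <<'E'
from rig import *
import numpy as np, cv2
from scipy.spatial.transform import Rotation as R
def save(img,name): cv2.imwrite('pics/'+name+'.png',cv2.cvtColor(img,cv2.COLOR_RGB2BGR))
def w(cam,uv,depth=None,z=None):
    m=camera_model(cam);u,v=uv
    T=np.array(m['cam_to_world'])
    d=np.array([(u-m['cx'])/m['fx'],-(v-m['cy'])/m['fy'],-1.0])
    if z is not None:
        o=T[:3,3];dw=T[:3,:3]@d
        return o+dw*(z-o[2])/dw[2]
    return T[:3,:3]@(d*depth)+T[:3,3]
def wr(uv,s,z=None,Tw=None):
    m=camera_model('wrist');u,v=uv
    x=(u-m['cx'])/m['fx'];y=(v-m['cy'])/m['fy'];r=np.hypot(x,y)
    k=np.sin(r)/r if r>1e-9 else 1.
    d=np.array([x*k,-y*k,-np.cos(r)])
    q=s['ee_rot'];T=np.eye(4);T[:3,:3]=R.from_quat([q[1],q[2],q[3],q[0]]).as_matrix();T[:3,3]=s['eef_pos']
    T=T@np.array(m['T_tool_cam'])
    o=T[:3,3];dw=T[:3,:3]@d
    return o+dw*(z-o[2])/dw[2]
E
python3 - <<'E'
from h import *
s=sense();print(s)
for c in ['scene','side','wrist']:
    p,d=capture(c);save(p,c+'0');np.save('d_'+c,d);print(camera_model(c))
E
```

```text
pics
{'time_s': 0.0, 'joints': array([ 1.10362038e+00,  3.13436045e-01,  1.49845099e+00, -3.98465493e-05,
        1.33099107e+00, -2.23409933e-01]), 'dq': array([ 0.00097498,  0.00012458,  0.00141984,  0.00011769, -0.0003775 ,
       -0.00219737]), 'tau': array([-1.16574470e-04, -4.12274122e+01, -2.59734803e+01, -2.06426766e-04,
        4.22125391e-03,  3.04745720e-05]), 'eef_pos': array([126.61889808, 509.2317653 , 230.73698165]), 'ee_rot': array([-1.99337057e-04,  1.21576727e-01,  9.92581828e-01, -6.11339652e-04]), 'force': array([-1.23666882, -0.26865736, -0.32485713]), 'wrist_torque': array([0.01157108, 0.0089554 , 0.06023602]), 'grip_width': 0.9986429229328083}
{'fx': 365.7532779775005, 'fy': 365.7532779775005, 'cx': 257.11555037553467, 'cy': 189.1574286888871, 'cam_to_world': array([[ 6.58694106e-01,  5.41124814e-01, -5.22786773e-01,
         1.05250642e+02],
       [-7.52339989e-01,  4.83215367e-01, -4.47758249e-01,
        -3.94126111e+02],
       [ 1.03255034e-02,  6.88249115e-01,  7.25400951e-01,
         7.18429072e+02],
       [ 0.00000000e+00,  0.00000000e+00,  0.0000000
[... 252 characters left out ...]
6757e-01, -6.32552259e-01,  7.59854336e-01,
         7.95429917e+02],
       [ 1.42054534e-02,  7.67091147e-01,  6.41380836e-01,
         7.33493261e+02],
       [ 0.00000000e+00,  0.00000000e+00,  0.00000000e+00,
         1.00000000e+00]])}
{'fx': 297.3186396354542, 'fy': 297.3186396354542, 'cx': 255.00901355703405, 'cy': 194.48585860924175, 'T_tool_cam': array([[ 9.03570640e-05,  9.53695726e-01,  3.00773094e-01,
         7.63890014e+01],
       [ 9.99999995e-01, -7.21886744e-05, -7.15191411e-05,
        -8.75430263e-02],
       [-4.64950883e-05,  3.00773098e-01, -9.53695728e-01,
        -1.42464917e+02],
       [ 0.00000000e+00,  0.00000000e+00,  0.00000000e+00,
         1.00000000e+00]])}
```

View pics/scene0.png

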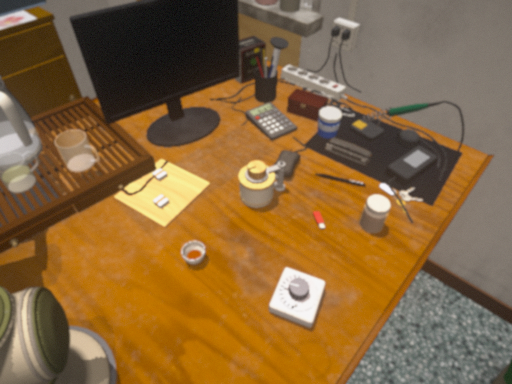

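View pics/side0.png

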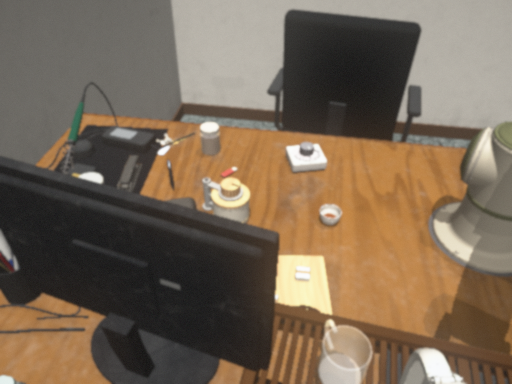

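View pics/wrist0.png

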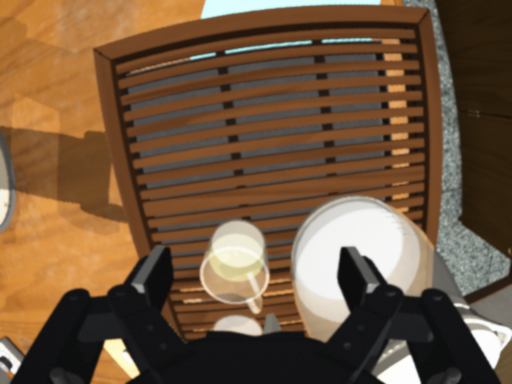

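Run:
```python
from h import *
Z={'caddy_mouth':66,'lid_pivot':79,'lid_hub':95,'knob_grip':48,'board':0,'brick0_centre':12.5,'small_jar':0,'teacup':0,'usb_stick':0}
for c in ['scene','side']:
    capture(c)
    for t in Z:
        r=pinpoint(c,t)
        for q in r[:4]:
            if q['p']>.2: print(c,t,round(q['p'],2),np.round(q['centre'],1),w(c,q['centre'],z=Z[t]).round(1))
p,d=capture('scene');im=cv2.resize(p[140:340,90:340],None,fx=3,fy=3,interpolation=cv2.INTER_CUBIC);save(im,'scene0z')
p,d=capture('side');im=cv2.resize(p[110:320,180:360],None,fx=3,fy=2.8,interpolation=cv2.INTER_CUBIC);save(im,'side0z')
```

```text
scene caddy_mouth 0.9 [253.8 177.6] [600.2  41.5  66. ]
scene lid_pivot 0.89 [279.7 166.5] [664.9  10.1  79. ]
scene lid_hub 0.71 [257.2 171.4] [600.1  30.3  95. ]
scene knob_grip 0.59 [298.3 285.9] [ 441.  -220.1   48. ]
scene board 0.94 [162.1 188.1] [454.8 243.7   0. ]
scene brick0_centre 0.42 [158.7 204.6] [406.1 193.   12.5]
scene small_jar 0.89 [369.  223.2] [ 721.  -236.4    0. ]
scene teacup 0.58 [194.4 259.6] [360.6  10.1   0. ]
scene teacup 0.55 [368.6 225. ] [ 715.3 -238.5    0. ]
scene usb_stick 0.47 [318.5 220.9] [ 643.  -137.8    0. ]
side lid_pivot 0.58 [207.2 182.2] [666.9   5.7  79. ]
side lid_hub 0.72 [230.4 188.1] [602.8  37.5  95. ]
side knob_grip 0.45 [310.2 150.9] [ 424.8 -217.7   48. ]
side board 0.56 [283.3 289.5] [453.6 234.2   0. ]
side brick0_centre 0.48 [299.3 272.5] [423.8 193.9  12.5]
side small_jar 0.62 [210.3 151.3] [ 719.4 -235.3    0. ]
side teacup 0.77 [329.4 220.6] [361.3   7.9   0. ]
side usb_stick 0.38 [227.1 170.2] [ 651.4 -151.9    0. ]
```

View pics/scene0z.png

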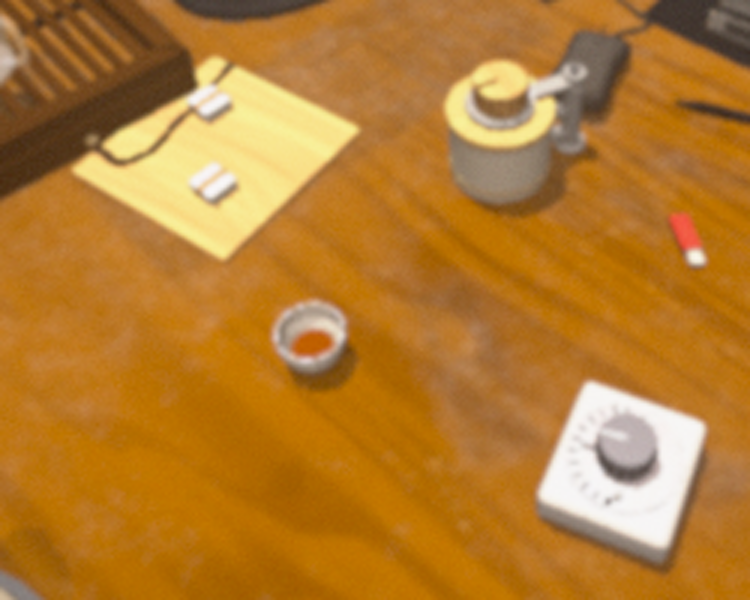

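View pics/side0z.png

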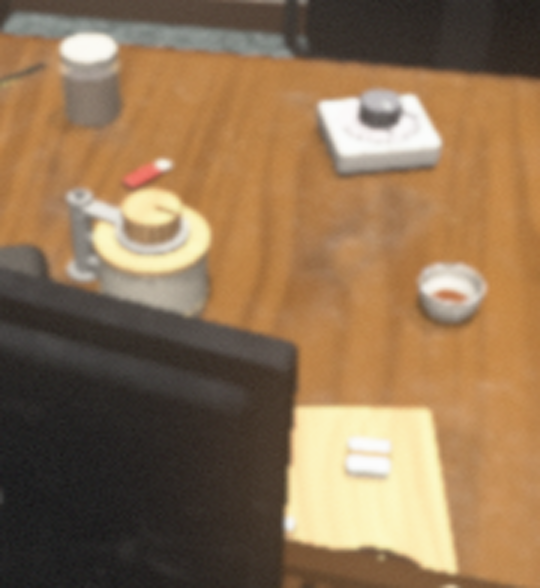

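Run:
```python
from h import *
P=[]
C=[]
for c in ['scene','side']:
    d=np.load(f'd_{c}.npy');m=camera_model(c);T=np.array(m['cam_to_world'])
    v,u=np.mgrid[0:384,0:512];ok=d>0
    X=np.stack([(u-m['cx'])/m['fx']*d,-(v-m['cy'])/m['fy']*d,-d],-1)[ok]@T[:3,:3].T+T[:3,3]
    P.append(X)
P=np.vstack(P)
# height map x 200..900, y -350..450
H=np.full((72,82),np.nan)
ix=((P[:,0]-200)//10).astype(int);iy=((P[:,1]+350)//10).astype(int)
ok=(ix>=0)&(ix<72)&(iy>=0)&(iy<82)&(P[:,2]<700)
h=np.zeros((72,82));np.maximum.at(h,(ix[ok],iy[ok]),P[ok,2])
np.save('hm',h)
im=np.clip(h/2,0,255).astype(np.uint8)[::-1,::-1]
im=cv2.applyColorMap(im,cv2.COLORMAP_JET);im=cv2.resize(im,None,fx=8,fy=8,interpolation=cv2.INTER_NEAREST)
for i in range(0,8): cv2.putText(im,str(200+i*100),(0,576-i*80),0,.4,(255,255,255),1)
for i in range(0,9): cv2.putText(im,str(-350+i*100),(656-i*80-15,570),0,.4,(255,255,255),1)
cv2.imwrite('pics/hm.png',im)
q=P[(P[:,2]>150)&(P[:,2]<500)&(P[:,0]>300)&(P[:,0]<1000)&(abs(P[:,1])<450)]
for y in range(-50,450,50):
    k=q[(q[:,1]>y)&(q[:,1]<y+50)]
    if len(k):print(y,len(k),k.min(0).round(),k.max(0).round())
```

```text
250 115 [973. 267. 150.] [1000.  300.  208.]
300 58 [955. 300. 151.] [999. 350. 208.]
350 5351 [692. 350. 150.] [994. 400. 390.]
400 24218 [457. 400. 150.] [871. 450. 391.]
```

View pics/hm.png

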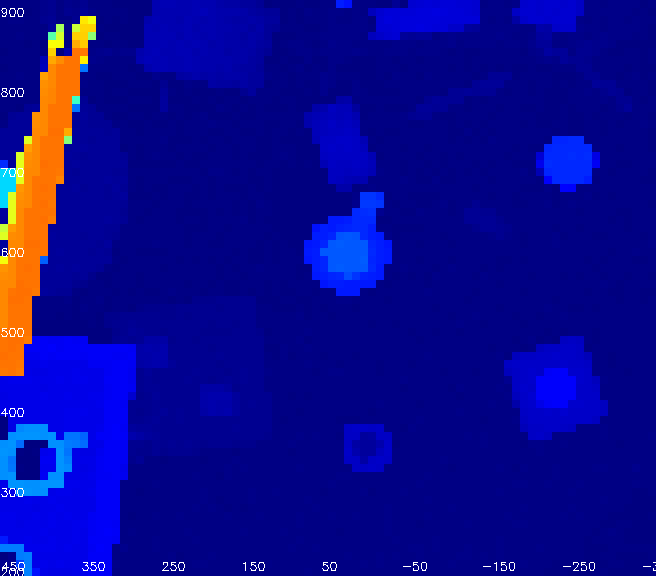

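```bash
python3 -m crank '{"dp":[[0,0,3],[1,-3,3],[2,-3.5,2],[3,-3.5,0],[3.3,-3.3,0],[3.3,-3.3,0],[3.3,-3.3,0],[3.3,-3.3,0],[3.3,-3.3,0],[3.3,-3.3,0]],"delta_rot":[[0,0,0],[0,0,0],[0,0,0],[0,0,0],[0,0,0],[0,0,0],[0,0,0],[0,0,0],[0,0,0],[0,0,0]],"claw":[0,0,0,0,0,0,0,0,0,0]}'
python3 - <<'E'
from h import *
s=sense();print(s['eef_pos'],s['joints'])
p,d=capture('wrist');save(p,'w1')
for t,z in {'board':0,'brick0_centre':12.5,'caddy_mouth':66,'lid_pivot':79,'lid_hub':95,'teacup':0}.items():
    for q in pinpoint('wrist',t)[:5]:
        if q['p']>.2: print(t,round(q['p'],2),np.round(q['centre'],1),wr(q['centre'],s,z=z).round(1))
E
```

```text
time_s: 2.25
eef_pos: [385.8, 209.8, 311.5]
ee_rot: [0.0, 0.122, 0.993, 0.0]
force: [0.5, 0.6, 0.2]
grip_width: 0.998
[385.78678732 209.83931548 311.54124982] [ 2.30090412e-01  6.95375964e-02  1.58547474e+00  9.62594545e-05
  1.48591189e+00 -1.09673280e+00]
board 0.76 [278.8 188.8] [450.7 232.9   0. ]
brick0_centre 0.94 [251.3 176.5] [417.6 196.1  12.5]
caddy_mouth 0.79 [184.5 313.4] [608.3  30.3  66. ]
lid_pivot 0.96 [182.5 343. ] [666.3   6.   79. ]
lid_hub 0.68 [182.6 322.4] [604.3  34.6  95. ]
teacup 0.66 [132.1 170.4] [360.9   6.1  -0. ]
```

View pics/w1.png

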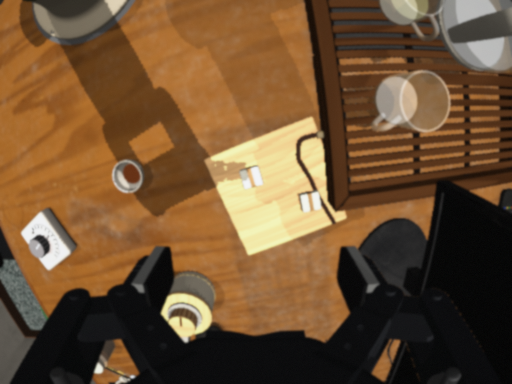

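```bash
python3 -m crank '{"dp":[[2.2,-1.8,-1],[2.2,-1.8,-1],[2.2,-1.8,-1],[2.2,-1.8,-1],[2.2,-1.8,-1],[2.2,-1.7,-1],[2.2,-1.7,-1],[2.2,-1.7,-1],[2.1,-1.7,-1],[2.1,-1.7,-1]],"delta_rot":[[0,0,-8.5],[0,0,-8.5],[0,0,-8.5],[0,0,-8.5],[0,0,-8.5],[0,0,-8.5],[0,0,-8.5],[0,0,-8.5],[0,0,-8.5],[0,0,-8.5]],"claw":[0,0,0,0,0,0,0,0,0,0]}'
python3 -m crank '{"dp":[[0,0,0],[0,0,0],[0,0,0]],"delta_rot":[[0,0,-7.5],[0,0,-7.5],[0,0,0]],"claw":[0,0,0]}'
cat > look.py <<'E'
import sys
from h import *
Z={'caddy_mouth':66,'lid_pivot':79,'lid_hub':95,'knob_grip':48,'board':0,'brick0_centre':12.5,'small_jar':0,'teacup':0,'usb_stick':0}
s=sense();print(s['time_s'],s['eef_pos'].round(1),s['joints'].round(3),'rotz',R.from_quat(np.roll(s['ee_rot'],-1)).as_matrix()[:,1].round(3),s['force'].round(1),s['grip_width'])
p,d=capture('wrist');save(p,sys.argv[1])
for a in sys.argv[2:]:
    t,_,z=a.partition('=');z=float(z) if z else Z[t]
    for q in pinpoint('wrist',t)[:5]:
        if q['p']>.2: print(t,round(q['p'],2),np.round(q['centre'],1),wr(q['centre'],s,z=z).round(1))
E
python3 look.py w2 caddy_mouth lid_pivot lid_hub usb_stick
```

```text
time_s: 3.6
eef_pos: [603.3, 37.3, 211.0]
ee_rot: [0.0, 0.761, 0.648, 0.0]
force: [-0.3, -0.8, 0.1]
grip_width: 0.999
time_s: 3.9
eef_pos: [602.6, 37.8, 211.3]
ee_rot: [-0.0, 0.838, 0.545, -0.0]
force: [-0.1, 0.7, -0.3]
grip_width: 0.999
3.9 [602.6  37.8 211.3] [-0.131  0.502  1.274  0.     1.365  0.286] rotz [ 0.914 -0.406 -0.   ] [-0.1  0.7 -0.3] 0.9987772685775236
lid_pivot 0.94 [328.2 187.8] [667.6   5.8  79. ]
lid_hub 0.87 [259.1 193.5] [605.   32.6  95. ]
usb_stick 0.5 [330.4 268.9] [ 641.9 -138.8    0. ]
```

View pics/w2.png

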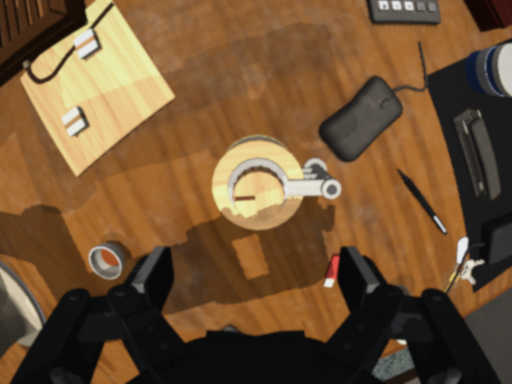

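Run:
```python
from h import *
s=sense();p,d=capture('wrist')
m=camera_model('wrist')
v,u=np.mgrid[0:384,0:512]
x=(u-m['cx'])/m['fx'];y=(v-m['cy'])/m['fy'];r=np.hypot(x,y)
k=np.tan(r)/r
X=np.stack([x*k*d,-y*k*d,-d],-1)
T=np.eye(4);T[:3,:3]=R.from_quat(np.roll(s['ee_rot'],-1)).as_matrix();T[:3,3]=s['eef_pos'];T=T@np.array(m['T_tool_cam'])
W=X@T[:3,:3].T+T[:3,3]
np.save('W',W)
for uv in [(265,175),(258,205),(300,185),(315,185),(331,188),(295,160),(225,200),(290,187),(340,120),(340,200),(316,165)]:
    print(uv,W[uv[1],uv[0]].round(1))
msk=(W[...,2]>101)&(W[...,2]<112)&(v<240)&(d>0)
q=W[msk];print(len(q),q.min(0),q.max(0),(q.min(0)+q.max(0))/2,q.mean(0))
msk=(W[...,2]>66)&(W[...,2]<76)&(v<240)&(d>0)
q=W[msk];print(len(q),q.min(0),q.max(0),(q.min(0)+q.max(0))/2)
```

```text
(265, 175) [617.7  48.5 107.3]
(258, 205) [601.3  26.  107.2]
(300, 185) [642.8  20.1  82.3]
(315, 185) [656.3  14.4  82.7]
(331, 188) [668.8   8.2  90.8]
(295, 160) [647.8  42.8  74.6]
(225, 200) [569.4  33.8  76.3]
(290, 187) [633.2  21.7  80.9]
(340, 120) [714.2  54.8  29.9]
(340, 200) [ 6.865e+02 -4.600e+01  4.000e-01]
(316, 165) [671.   15.   19.9]
2016 [581.24593716  10.30535391 101.10553833] [627.54206881  56.98785545 109.08698724] [604.39400298  33.64660468 105.09626279] [604.82003244  34.85316271 106.40796354]
2830 [559.24794366 -11.49319647  66.01851879] [959.86431349  79.38668596  75.99821909] [759.55612858  33.94674474  71.00836894]
```

```bash
python3 -m crank '{"dp":[[0.1,-0.2,-1],[0.1,-0.2,-1.5],[0,0,-2],[0,0,-2],[0,0,-2],[0,0,-1.5],[0,0,-1],[0,0,-1],[0,0,-0.7],[0,0,0]],"delta_rot":[[0,0,-7.5],[0,0,-7.5],[0,0,-7.5],[0,0,-7.5],[0,0,0],[0,0,0],[0,0,0],[0,0,0],[0,0,0],[0,0,0]],"claw":[60,60,60,60,60,60,60,60,60,60]}' 50
python3 look.py w3 lid_hub
```

```text
time_s: 5.2
eef_pos: [604.5, 32.5, 83.6]
ee_rot: [-0.0, 0.951, 0.309, -0.0]
force: [0.3, -0.0, 0.4]
grip_width: 0.766
5.2 [604.5  32.5  83.6] [-0.14   0.631  1.416 -0.     1.096  0.802] rotz [ 0.588 -0.809 -0.001] [ 0.3 -0.   0.4] 0.7656637963952065
lid_hub 0.73 [253.7 261.7] [604.5  32.8  95. ]
```

View pics/w3.png

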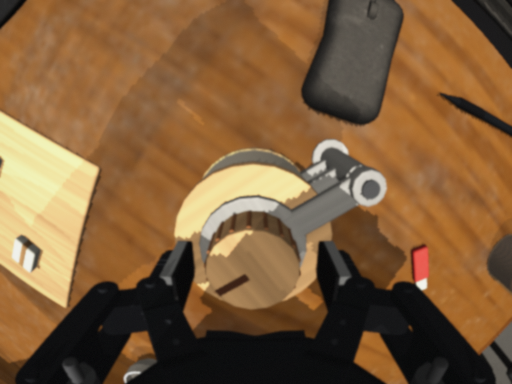

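```bash
python3 -m crank '{"dp":[[0,0.05,0],[0,0,0],[0,0,0],[0,0,0],[0,0,0],[0,0,0]],"delta_rot":[[0,0,0],[0,0,0],[0,0,0],[0,0,0],[0,0,0],[0,0,0]],"claw":[255,255,255,255,255,255]}' 50
```

```text
time_s: 5.9
eef_pos: [604.6, 33.8, 85.3]
ee_rot: [-0.001, 0.951, 0.309, 0.0]
force: [-4.2, 4.3, 5.9]
grip_width: 0.519
```

```bash
python3 -m crank '{"dp":[[0,0,0.15],[0,0,0.06],[0,0,0.06],[0,0,0.06],[0,0,0.06],[0,0,0.06],[0,0,0.06],[0,0,0.06],[0,0,0.06],[0,0,0]],"delta_rot":[[0,0,0],[0,0,8],[0,0,8],[0,0,8],[0,0,8],[0,0,8],[0,0,8],[0,0,8],[0,0,8],[0,0,0]],"claw":[255,255,255,255,255,255,255,255,255,255]}'
python3 look.py w4 lid_hub=100
```

```text
time_s: 6.9
eef_pos: [604.1, 34.0, 90.5]
ee_rot: [-0.001, 0.641, 0.768, 0.0]
force: [-2.3, 6.5, -0.2]
grip_width: 0.515
6.9 [604.1  34.   90.5] [-0.138  0.622  1.411  0.002  1.11  -0.318] rotz [ 0.984  0.178 -0.001] [-2.3  6.5 -0.2] 0.5146997829922794
lid_hub 0.74 [254.2 261. ] [604.4  32.9 100. ]
```

View pics/w4.png

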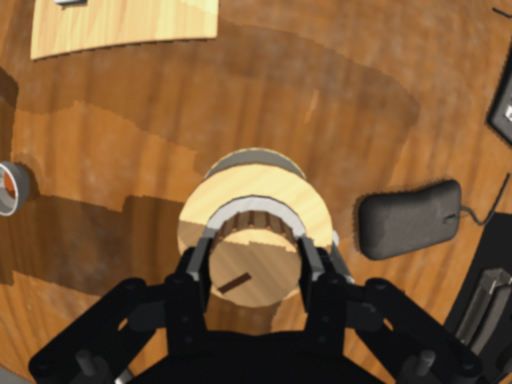

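```bash
python3 -m crank '{"dp":[[0,0,0.06],[0,0,0.06],[0,0,0.06],[0,0,0.06],[0,0,0.06],[0,0,0.06],[0,0,0.06],[0,0,0.06],[0,0,0.05],[0,0,0]],"delta_rot":[[0,0,8],[0,0,8],[0,0,8],[0,0,8],[0,0,8],[0,0,8],[0,0,8],[0,0,8],[0,0,8],[0,0,6]],"claw":[255,255,255,255,255,255,255,255,255,255]}'
python3 look.py w5 lid_hub=105 lid_pivot=89; python3 -c "
from rig import *;print(sense()['wrist_torque'])"
```

```text
time_s: 8.0
eef_pos: [604.8, 33.0, 95.7]
ee_rot: [0.0, 0.016, 1.0, 0.0]
force: [13.9, 2.3, -12.0]
grip_width: 0.52
8.0 [604.8  33.   95.7] [-1.390e-01  6.160e-01  1.406e+00  1.000e-03  1.119e+00 -1.679e+00] rotz [0.031 1.    0.001] [ 13.9   2.3 -12. ] 0.5195914054652966
lid_hub 0.68 [256.9 255.9] [603.2  33.8 105. ]
lid_pivot 0.65 [218.2 317.5] [658.8   7.1  89. ]
[ 0.54492198 -1.14343128  0.05278001]
```

View pics/w5.png

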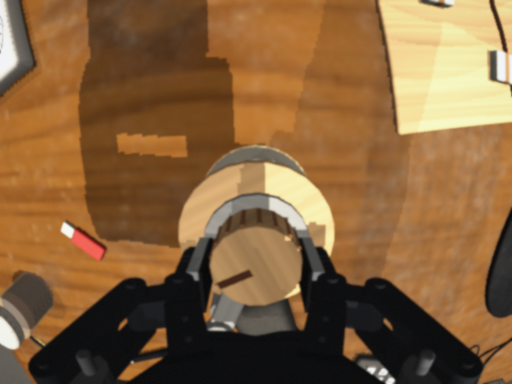

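Run:
```python
import numpy as np
P=np.array([668.2,5.8]);f=np.deg2rad(156.6-8*np.arange(14))
X=P+70*np.c_[np.cos(f),np.sin(f)];print(X.round(1)[[0,6,13]]);print((np.diff(X,axis=0)/10).round(2).tolist())
```

```text
[[604.   33.6]
 [645.9  72.1]
 [710.7  61.4]]
[[0.45, 0.87], [0.57, 0.8], [0.67, 0.71], [0.76, 0.61], [0.84, 0.5], [0.9, 0.38], [0.95, 0.25], [0.97, 0.11], [0.98, -0.02], [0.96, -0.16], [0.93, -0.29], [0.88, -0.42], [0.82, -0.54]]
```

```bash
python3 -m crank '{"dp":[[0,0,-0.1],[0.45,0.87,0],[0.57,0.8,0],[0.67,0.71,0],[0.76,0.61,0],[0.84,0.5,0],[0.9,0.38,0],[0,0,0]],"delta_rot":[[0,0,0],[0,0,-8],[0,0,-8],[0,0,-8],[0,0,-8],[0,0,-8],[0,0,-8],[0,0,0]],"claw":[255,255,255,255,255,255,255,255]}'
python3 look.py w6 lid_hub=105 lid_pivot=89
```

```text
time_s: 8.95
eef_pos: [647.2, 71.6, 95.3]
ee_rot: [0.0, 0.423, 0.906, -0.0]
force: [-2.5, 0.0, 3.6]
grip_width: 0.523
8.95 [647.2  71.6  95.3] [-6.900e-02  7.090e-01  1.242e+00 -1.000e-03  1.190e+00 -7.660e-01] rotz [ 0.766  0.642 -0.   ] [-2.5  0.   3.6] 0.5230852713486785
lid_hub 0.63 [255.7 256.3] [646.6  73.2 105. ]
lid_pivot 0.66 [217.8 317.1] [663.6  14.8  89. ]
```

View pics/w6.png

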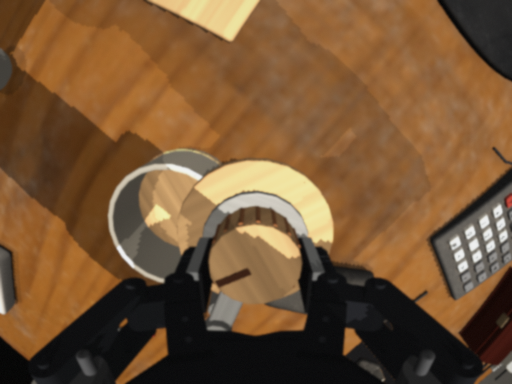

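```bash
python3 -m crank '{"dp":[[0.95,0.25,0],[0.97,0.11,0],[0.98,-0.02,0],[0.96,-0.16,0],[0.93,-0.29,0],[0.88,-0.42,0],[0.82,-0.54,0],[0,0,0]],"delta_rot":[[0,0,-8],[0,0,-8],[0,0,-8],[0,0,-8],[0,0,-8],[0,0,-8],[0,0,-8],[0,0,0]],"claw":[255,255,255,255,255,255,255,255]}'
python3 look.py w7 lid_hub=105 lid_pivot=89 caddy_mouth
```

```text
time_s: 9.9
eef_pos: [711.1, 60.6, 95.0]
ee_rot: [-0.001, 0.799, 0.601, -0.001]
force: [-4.9, 1.5, 5.3]
grip_width: 0.517
9.9 [711.1  60.6  95. ] [-7.900e-02  8.530e-01  9.780e-01  1.000e-03  1.313e+00  2.020e-01] rotz [ 0.961 -0.277 -0.002] [-4.9  1.5  5.3] 0.5169348952553541
lid_hub 0.74 [256.2 257.9] [712.6  61.4 105. ]
lid_pivot 0.57 [217.9 317.6] [673.5  15.3  89. ]
caddy_mouth 0.93 [127.9 294.1] [602.6  32.6  66. ]
```

View pics/w7.png

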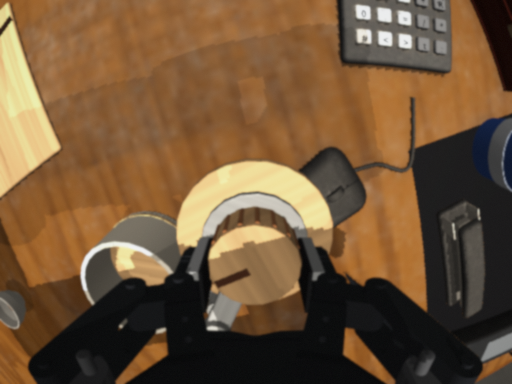

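```bash
python3 -m crank '{"dp":[[0,0,0],[0,0,0],[0,0,0],[0,0,2],[0,0,4],[0,0,4],[-1.5,1,3],[-3.4,2,1],[-3.4,2,0],[-3.4,2,0]],"delta_rot":[[0,0,0],[0,0,0],[0,0,0],[0,0,0],[0,0,0],[0,0,0],[0,0,0],[0,0,8],[0,0,8],[0,0,8]],"claw":[60,60,60,60,60,60,60,30,0,0]}'
python3 -m crank '{"dp":[[-3.4,2,0],[-3.4,2,0],[-3.4,2,0],[-3.4,2,0],[-1.7,1,0],[0,0,0],[0,0,0]],"delta_rot":[[0,0,8],[0,0,8],[0,0,8],[0,0,8],[0,0,8],[0,0,8],[0,0,0]],"claw":[0,0,0,0,0,0,0]}'
python3 look.py w8 brick0_centre caddy_mouth
```

```text
time_s: 11.1
eef_pos: [593.2, 131.6, 235.2]
ee_rot: [0.0, 0.653, 0.757, 0.0]
force: [0.4, 0.7, 0.5]
grip_width: 1.002
time_s: 11.8
eef_pos: [441.2, 221.3, 235.2]
ee_rot: [0.0, 0.291, 0.957, 0.0]
force: [-0.1, -0.4, -0.4]
grip_width: 1.001
11.8 [441.2 221.3 235.2] [ 0.227  0.24   1.583  0.     1.317 -0.754] rotz [0.556 0.831 0.001] [-0.1 -0.4 -0.4] 1.0007342701581077
brick0_centre 0.93 [228.2 158.6] [416.  198.2  12.5]
caddy_mouth 0.94 [210.7 338. ] [604.7  35.1  66. ]
```

View pics/w8.png

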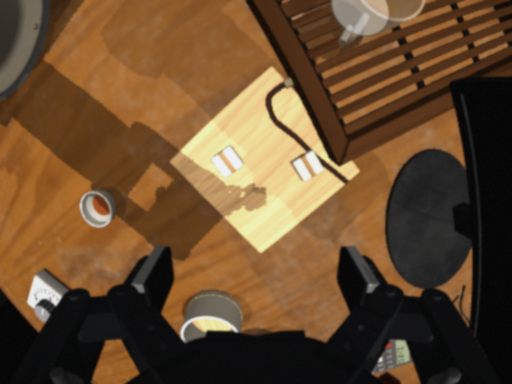

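```bash
cat > bricks.py <<'E'
import sys
from h import *
s=sense();p,d=capture('wrist');save(p,sys.argv[1])
for q in masks_of('wrist','brick0_centre'):
    if q['p']<.2: continue
    v,u=np.nonzero(q['region'])
    if len(u)<30: continue
    X=np.array([wr((a,b),s,z=19)[:2] for a,b in zip(u,v)])
    (c,sz,an)=cv2.minAreaRect(X.astype(np.float32))
    print(round(q['p'],2),np.round(q['centre']),len(u),np.round(c,1),np.round(sz,1),round(an,1),'yaw_now',np.rad2deg(np.arctan2(*R.from_quat(np.roll(s['ee_rot'],-1)).as_matrix()[[1,0],1])).round(1),s['eef_pos'].round(1))
E
python3 bricks.py w9
python3 - <<'E'
import cv2
im=cv2.imread('pics/w9.png')[110:200,170:360];cv2.imwrite('pics/w9z.png',cv2.resize(im,None,fx=4,fy=4,interpolation=2))
E
```

```text
0.61 [228. 159.] 624 [417.2 196.7] [31.7 31.5] 1.7 yaw_now 55.8 [441.8 220.8 234.9]
```

View pics/w9z.png

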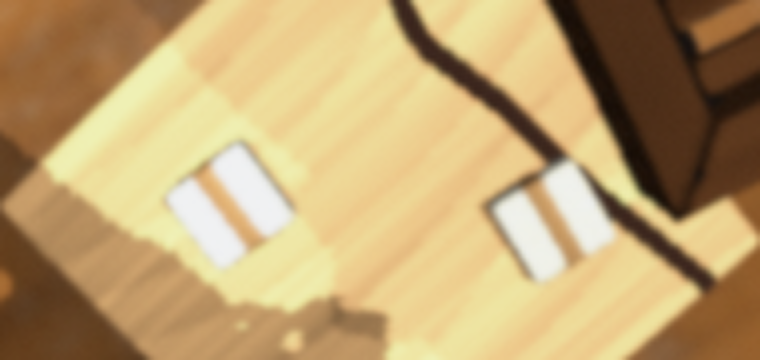

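```bash
python3 -m crank '{"dp":[[-0.8,-0.8,-2],[-0.8,-0.8,-3],[-0.8,-0.8,-4],[0,0,-4],[0,0,-3],[0,0,-2],[0,0,0]],"delta_rot":[[0,0,7.2],[0,0,7.2],[0,0,7.2],[0,0,7.2],[0,0,7.2],[0,0,0],[0,0,0]],"claw":[75,75,75,75,75,75,75]}' 30
python3 bricks.py w10;python3 look.py w10b brick0_centre
```

```text
time_s: 12.75
eef_pos: [416.3, 196.5, 52.8]
ee_rot: [-0.002, -0.017, 1.0, -0.0]
force: [-0.5, 0.1, -0.2]
grip_width: 0.708
0.78 [250. 222.] 2034 [415.1 195.3] [32.3 29. ] 2.1 yaw_now 91.9 [416.3 196.5  52.8]
12.85 [418.  196.9  55.4] [ 0.186  0.411  1.885 -0.     0.845 -1.419] rotz [-0.034  0.999  0.   ] [0.5 0.4 0.2] 0.7042809252141695
brick0_centre 0.62 [251.8 217.8] [416.6 194.5  12.5]
```

View pics/w10.png

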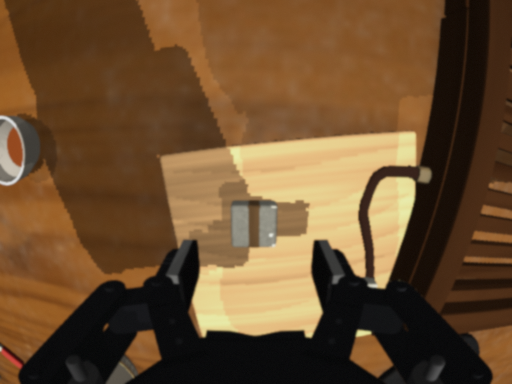

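```bash
python3 -m crank '{"dp":[[-0.15,-0.1,-1.5],[0,0,-1.5],[0,0,-1],[0,0,-0.5],[0,0,0],[0,0,0],[0,0,0],[0,0,0],[0,0,0]],"delta_rot":[[0,0,0],[0,0,0],[0,0,0],[0,0,0],[0,0,0],[0,0,0],[0,0,0],[0,0,0],[0,0,0]],"claw":[75,75,75,75,75,255,255,255,255]}' 40
python3 look.py w11
```

```text
time_s: 13.85
eef_pos: [416.5, 196.1, 10.7]
ee_rot: [0.001, -0.018, 1.0, 0.0]
force: [-1.4, 0.1, 4.4]
grip_width: 0.338
13.85 [416.5 196.1  10.7] [ 0.185  0.494  1.915 -0.     0.731 -1.422] rotz [-0.035  0.999  0.   ] [-1.4  0.1  4.4] 0.3379202836122394
```

View pics/w11.png

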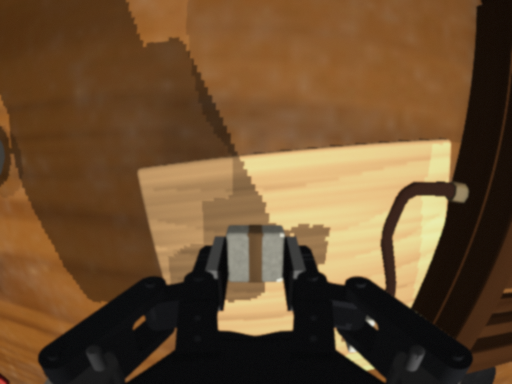

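```bash
python3 -m crank '{"dp":[[0,0,2],[0,0,4],[0,0,4],[3.1,-2.7,2],[3.1,-2.7,0],[3.1,-2.7,0],[3.1,-2.7,0],[3.1,-2.7,0],[3.2,-2.7,0],[0,0,0]],"delta_rot":[[0,0,0],[0,0,0],[0,0,0],[0,0,2],[0,0,2],[0,0,2],[0,0,2],[0,0,2],[0,0,2],[0,0,0]],"claw":[255,255,255,255,255,255,255,255,255,255]}'
python3 look.py w12 caddy_mouth
```

```text
time_s: 14.9
eef_pos: [605.6, 30.6, 129.7]
ee_rot: [0.001, -0.121, 0.993, -0.001]
force: [-1.4, -0.3, -0.6]
grip_width: 0.339
14.9 [605.6  30.6 129.7] [-1.420e-01  5.790e-01  1.372e+00 -1.000e-03  1.189e+00 -1.955e+00] rotz [-0.24   0.971 -0.001] [-1.4 -0.3 -0.6] 0.3389281393569036
caddy_mouth 0.97 [261.3 209.1] [604.5  34.7  66. ]
```

View pics/w12.png

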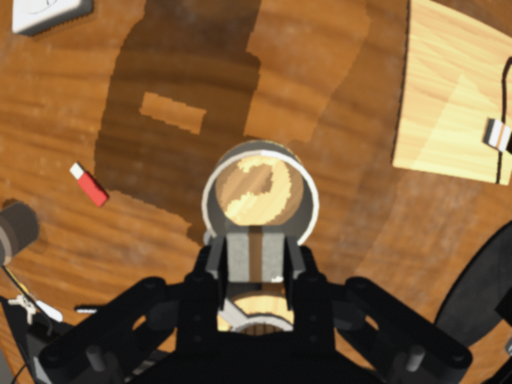

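```bash
python3 -m crank '{"dp":[[0,0.4,-1.5],[0,0,-2],[0,0,-2],[0,0,-1.5],[0,0,-1],[0,0,0],[0,0,0],[0,0,0],[0,0,2],[0,0,4]],"delta_rot":[[0,0,0],[0,0,0],[0,0,0],[0,0,0],[0,0,0],[0,0,0],[0,0,0],[0,0,0],[0,0,0],[0,0,0]],"claw":[255,255,255,255,255,255,135,135,135,135]}'
python3 -m crank '{"dp":[[0,0,3],[0,0,3]],"delta_rot":[[0,0,0],[0,0,0]],"claw":[135,100]}'
python3 look.py w13 brick0_centre=10
```

```text
time_s: 16.0
eef_pos: [601.8, 38.1, 108.8]
ee_rot: [-0.002, -0.122, 0.993, 0.001]
force: [0.5, -0.4, -0.0]
grip_width: 0.467
time_s: 16.2
eef_pos: [603.2, 37.9, 172.3]
ee_rot: [0.001, -0.122, 0.993, -0.0]
force: [-0.8, 0.5, -0.0]
grip_width: 0.605
16.2 [603.2  37.9 172.3] [-0.131  0.533  1.329 -0.     1.277 -1.946] rotz [-0.242  0.97  -0.001] [-0.8  0.5 -0. ] 0.6048509811565819
brick0_centre 0.94 [253.1 177.1] [604.4  35.7  10. ]
```

View pics/w13.png

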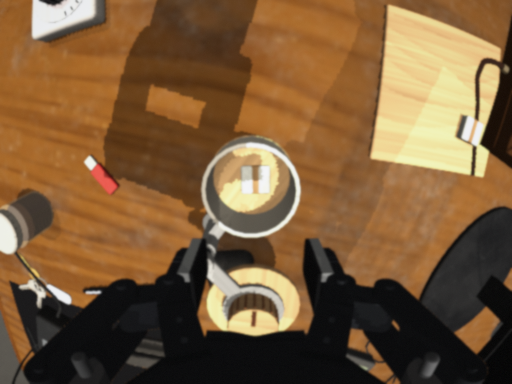

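```bash
python3 -m crank '{"dp":[[-2,3.4,1],[-2,3.4,1],[-2,3.4,1],[-2,3.4,0],[-2,3.4,0],[-2,3.4,0],[0,0,0],[0,0,0]],"delta_rot":[[0,0,0],[0,0,0],[0,0,0],[0,0,0],[0,0,0],[0,0,0],[0,0,0],[0,0,0]],"claw":[75,75,75,75,75,75,75,75]}'
python3 bricks.py w14
```

```text
time_s: 17.1
eef_pos: [482.8, 242.3, 199.9]
ee_rot: [0.0, -0.123, 0.992, -0.0]
force: [-0.1, -0.4, -0.5]
grip_width: 0.708Traceback (most recent call last):
  File "bricks.py", line 8, in <module>
    X=np.array([wr((a,b),s,z=19)[:2] for a,b in zip(u,v)])
                ~~^^^^^^^^^^^^^^
  File "h.py", line 14, in wr
    m=camera_model('wrist');u,v=uv
ValueError: time passes only in moves, steps and waits
```

View pics/w14.png

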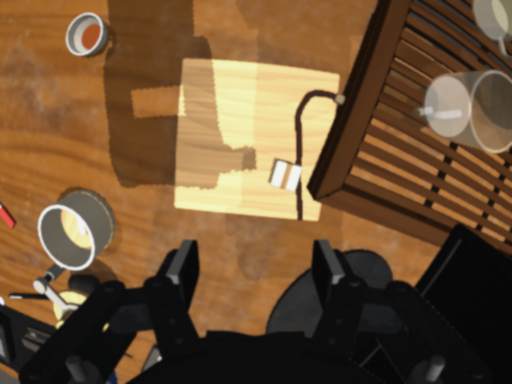

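```bash
sed -i "s/^import numpy/import functools\ncamera_model=functools.lru_cache(None)(camera_model)\nimport numpy/" h.py; python3 bricks.py w15; python3 look.py w15b brick0_centre
```

```text
0.58 [ 82. 227.] 99 [610.2  30.6] [23.8 13.5] 42.5 yaw_now 104.0 [483.5 241.2 199.8]
17.3 [483.6 241.  199.8] [ 0.246  0.372  1.499 -0.     1.27  -1.569] rotz [-0.241  0.971 -0.   ] [ 0.3 -0.3 -0.7] 0.7052070686722999
brick0_centre 0.44 [ 88.3 223.5] [604.8  38.2  12.5]
```

Network now reports only the brick in the caddy; I'll segment the white one at (286,174) myself.

```bash
cat > seg.py <<'E'
import sys
from h import *
s=sense();p,d=capture('wrist');save(p,sys.argv[1])
cu,cv_,r=map(int,sys.argv[2:5])
hsv=cv2.cvtColor(p,cv2.COLOR_RGB2HSV)
m=(hsv[...,1]<50)&(hsv[...,2]>int(sys.argv[5]) if len(sys.argv)>5 else (hsv[...,1]<50)&(hsv[...,2]>150))
w_=np.zeros_like(m);w_[cv_-r:cv_+r,cu-r:cu+r]=1
v,u=np.nonzero(m&w_);print(len(u),u.min(),u.max(),v.min(),v.max())
X=np.array([wr((a,b),s,z=19)[:2] for a,b in zip(u,v)])
c,sz,an=cv2.minAreaRect(X.astype(np.float32));print(np.round(c,1),np.round(sz,1),round(an,1))
E
python3 seg.py w16 286 174 24
python3 - <<'E'
import cv2
im=cv2.imread('pics/w16.png')[130:230,230:350];cv2.imwrite('pics/w16z.png',cv2.resize(im,None,fx=5,fy=5,interpolation=2))
E
```

```text
543 271 302 160 190
[477.4 276.3] [30.7 30. ] 88.7
```

View pics/w16z.png

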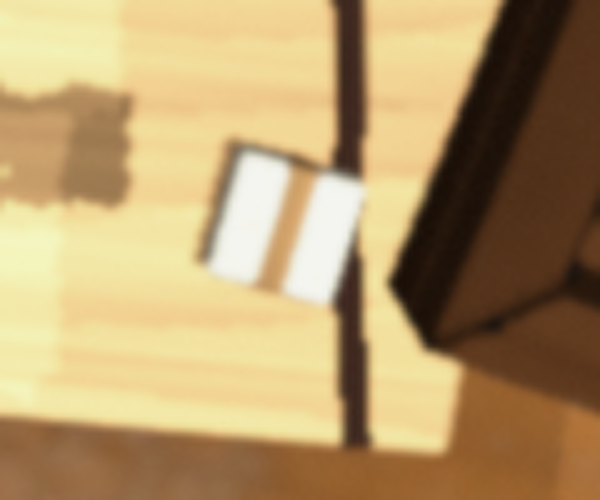

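Run:
```python
from h import *
s=sense();p,d=capture('wrist');m=camera_model('wrist')
v,u=np.mgrid[0:384,0:512];x=(u-m['cx'])/m['fx'];y=(v-m['cy'])/m['fy'];r=np.hypot(x,y);k=np.tan(r)/r
X=np.stack([x*k*d,-y*k*d,-d],-1)
T=np.eye(4);T[:3,:3]=R.from_quat(np.roll(s['ee_rot'],-1)).as_matrix();T[:3,3]=s['eef_pos'];T=T@np.array(m['T_tool_cam'])
W=X@T[:3,:3].T+T[:3,3]
for uv in [(299,150),(300,154),(300,195),(301,205),(301,212),(290,205),(270,150),(286,176),(309,187),(311,187),(315,185),(330,140)]: print(uv,p[uv[1],uv[0]],W[uv[1],uv[0]].round(1))
```

```text
(299, 150) [63 40 31] [447.6 283.7   9.3]
(300, 154) [65 43 34] [451.7 286.    9.4]
(300, 195) [64 41 31] [498.9 299.8   9.2]
(301, 205) [65 41 31] [510.7 304.6   9.1]
(301, 212) [66 43 33] [519.4 307.3   8.7]
(290, 205) [242 215 150] [515.1 292.5   5.1]
(270, 150) [239 204 141] [456.3 251.9   6. ]
(286, 176) [208 162 107] [478.7 275.8  18.4]
(309, 187) [38 26 15] [484.6 305.1  18.6]
(311, 187) [27 15  5] [482.1 305.1  27.2]
(315, 185) [36 21 11] [476.4 306.   37.5]
(330, 140) [28 16  9] [426.1 311.2  24.8]
```

```bash
python3 -m crank '{"dp":[[0,0.3,0],[0,0.3,0],[0,0.3,0],[0,0.3,0],[0,0.3,-1],[0,0.3,-1],[-0.1,0.3,-2],[-0.1,0.3,-2],[-0.2,0.4,-2],[-0.2,0.5,-2]],"delta_rot":[[0,0,-8.1],[0,0,-8.1],[0,0,-8.1],[0,0,-8.1],[0,0,-8.1],[0,0,-8.1],[0,0,-8.1],[0,0,-8.1],[0,0,-8.1],[0,0,-8.1]],"claw":[75,75,75,75,75,75,75,75,75,75]}'
python3 -m crank '{"dp":[[0,0,-2],[0,0,-1],[0,0,-1],[0,0,0]],"delta_rot":[[0,0,-8.1],[0,0,-8.1],[0,0,-8.1],[0,0,0]],"claw":[75,75,75,75]}'
python3 bricks.py w17; python3 look.py w17b brick0_centre
```

```text
time_s: 18.5
eef_pos: [477.1, 274.8, 99.1]
ee_rot: [0.0, 0.554, 0.832, 0.0]
force: [-0.2, 0.3, -0.5]
grip_width: 0.709
time_s: 18.9
eef_pos: [476.5, 274.6, 58.7]
ee_rot: [-0.001, 0.715, 0.699, -0.001]
force: [-0.6, -0.2, -0.2]
grip_width: 0.701
19.0 [477.3 274.9  60.2] [ 0.31   0.56   1.614 -0.     0.967  0.328] rotz [ 1.    -0.019  0.   ] [-0.2 -0.3  0.7] 0.7045981480938837
```

View pics/w17.png

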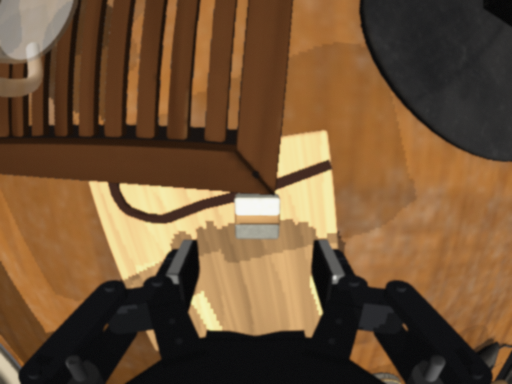

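```bash
python3 -m crank '{"dp":[[0,0,-1.5],[0,0,-1.5],[0,0,-1.2],[0,0,-0.7],[0,0,0],[0,0,0],[0,0,0],[0,0,0],[0,0,0]],"delta_rot":[[0,0,0],[0,0,0],[0,0,0],[0,0,0],[0,0,0],[0,0,0],[0,0,0],[0,0,0],[0,0,0]],"claw":[75,75,75,75,75,255,255,255,255]}' 40
python3 look.py w18
```

```text
time_s: 20.0
eef_pos: [477.5, 275.2, 11.7]
ee_rot: [0.0, 0.715, 0.699, 0.001]
force: [-1.3, -0.3, 7.2]
grip_width: 0.334
20.0 [477.5 275.2  11.7] [0.31  0.636 1.639 0.    0.864 0.332] rotz [ 1.    -0.022  0.001] [-1.3 -0.3  7.2] 0.33438355192664615
```

View pics/w18.png

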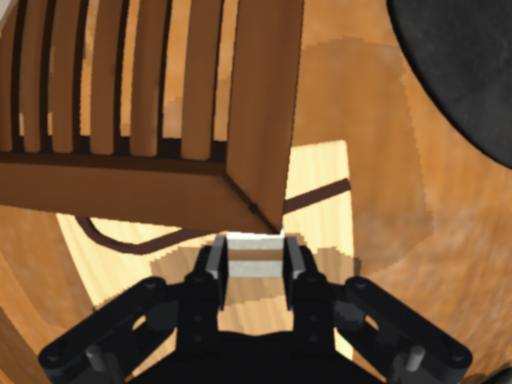

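```bash
python3 -m crank '{"dp":[[0,0,2],[0,0,4],[0,0,4],[2.1,-4,2],[2.1,-4,0],[2.1,-4,0],[2.1,-4,0],[2.1,-4,0],[2.2,-4,0],[0,0,0]],"delta_rot":[[0,0,0],[0,0,0],[0,0,0],[0,0,-8],[0,0,-8],[0,0,-8],[0,0,-8],[0,0,-8],[0,0,-8],[0,0,-8]],"claw":[255,255,255,255,255,255,255,255,255,255]}'
python3 -m crank '{"dp":[[0,0,0],[0,0,0]],"delta_rot":[[0,0,-8],[0,0,0]],"claw":[255,255]}'
python3 look.py w19 caddy_mouth
```

```text
time_s: 21.05
eef_pos: [605.8, 30.1, 130.6]
ee_rot: [0.001, 0.961, 0.277, 0.0]
force: [-0.0, 0.6, -0.7]
grip_width: 0.335
time_s: 21.25
eef_pos: [604.0, 34.7, 130.8]
ee_rot: [-0.0, 0.977, 0.213, -0.0]
force: [0.1, -0.1, -0.1]
grip_width: 0.337
21.25 [604.   34.7 130.8] [-0.136  0.576  1.374  0.     1.192  1.005] rotz [ 0.417 -0.909 -0.   ] [ 0.1 -0.1 -0.1] 0.33720355910468386
caddy_mouth 0.83 [256.3 210.2] [604.2  33.3  66. ]
```

View pics/w19.png

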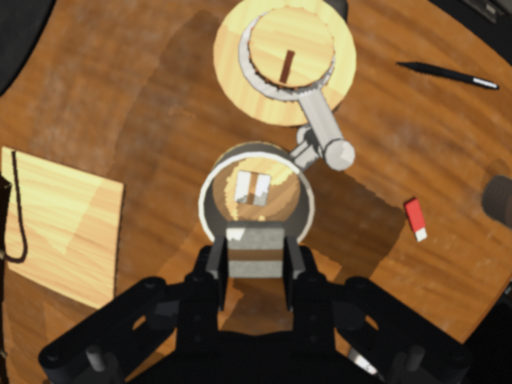

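```bash
python3 -m crank '{"dp":[[0,0,-1.5],[0,0,-2],[0,0,-2],[0,0,-1.5],[0,0,-1],[0,0,0],[0,0,0],[0,0,0],[0,0,2],[0,0,4]],"delta_rot":[[0,0,0],[0,0,0],[0,0,0],[0,0,0],[0,0,0],[0,0,0],[0,0,0],[0,0,0],[0,0,0],[0,0,0]],"claw":[255,255,255,255,255,255,135,135,135,135]}'
python3 -m crank '{"dp":[[0,0,3],[0,0,3]],"delta_rot":[[0,0,0],[0,0,0]],"claw":[135,60]}'
python3 look.py w20 lid_hub=105
```

```text
time_s: 22.35
eef_pos: [602.8, 35.1, 109.9]
ee_rot: [-0.001, 0.977, 0.214, -0.002]
force: [0.5, 0.6, -0.2]
grip_width: 0.47
time_s: 22.55
eef_pos: [604.2, 35.0, 173.3]
ee_rot: [0.0, 0.977, 0.214, 0.001]
force: [0.1, -0.1, 0.6]
grip_width: 0.627
22.55 [604.2  35.  173.3] [-0.136  0.534  1.325 -0.     1.28   1.003] rotz [ 0.419 -0.908  0.001] [ 0.1 -0.1  0.6] 0.6267258009803611
lid_hub 0.66 [203.2 330.9] [468.9  26.8 105. ]
lid_hub 0.65 [280.8  63. ] [708.8  62.9 105. ]
```

View pics/w20.png

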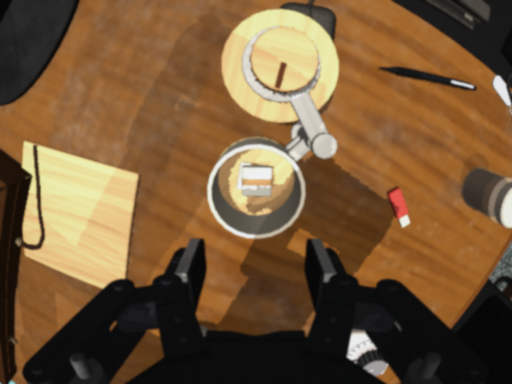

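```bash
python3 -m crank '{"dp":[[3.5,0.8,0],[3.6,0.9,0],[3.6,0.9,-1],[0,0,-2],[0,0,0],[0,0,0]],"delta_rot":[[0,0,0],[0,0,0],[0,0,0],[0,0,0],[0,0,0],[0,0,0]],"claw":[60,60,60,60,60,60]}'
python3 look.py w21 lid_hub=105 lid_pivot=89
```

```text
time_s: 23.25
eef_pos: [710.6, 60.9, 141.0]
ee_rot: [-0.0, 0.977, 0.214, -0.0]
force: [0.5, -0.2, 0.5]
grip_width: 0.769
23.25 [710.6  60.9 141. ] [-0.078  0.813  0.929 -0.     1.4    1.061] rotz [ 0.418 -0.908 -0.   ] [ 0.5 -0.2  0.5] 0.7694473204872813
lid_hub 0.78 [253.7 225.4] [710.2  61.2 105. ]
lid_pivot 0.89 [293.6 277. ] [676.6  11.7  89. ]
lid_pivot 0.47 [236.1 287.2] [649.1  48.6  89. ]
```

View pics/w21.png

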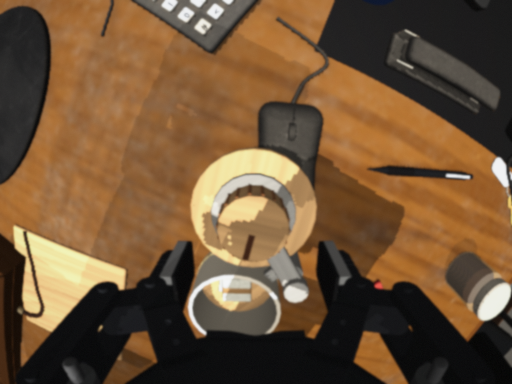

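```bash
python3 -m crank '{"dp":[[0,0,-1.5],[0,0,-1.5],[0,0,-1],[0,0,-0.5],[0,0,0],[0,0,0],[0,0,0],[0,0,0],[0,0,0]],"delta_rot":[[0,0,0],[0,0,0],[0,0,0],[0,0,0],[0,0,0],[0,0,0],[0,0,0],[0,0,0],[0,0,0]],"claw":[60,60,60,60,60,255,255,255,255]}' 50
python3 look.py w22 lid_hub=105
```

```text
time_s: 24.3
eef_pos: [711.4, 61.3, 96.7]
ee_rot: [0.0, 0.977, 0.214, 0.001]
force: [0.7, 2.1, 4.0]
grip_width: 0.52
24.3 [711.4  61.3  96.7] [-0.078  0.85   0.979  0.     1.312  1.061] rotz [ 0.419 -0.908  0.   ] [0.7 2.1 4. ] 0.5197882629612948
lid_hub 0.95 [257.4 258. ] [712.7  60.1 105. ]
```

View pics/w22.png

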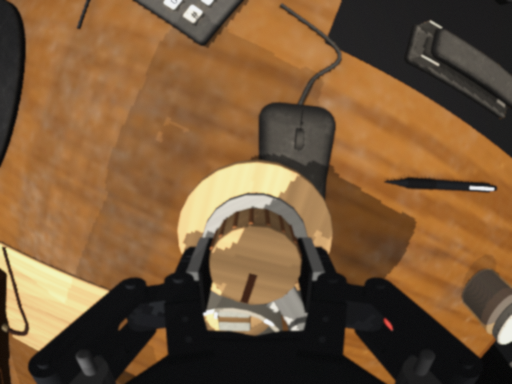

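Gripped. Swing back along the reverse arc (CCW).

```bash
python3 -m crank '{"dp":[[-0.82,0.54,0],[-0.88,0.42,0],[-0.93,0.29,0],[-0.96,0.16,0],[-0.98,0.02,0],[-0.97,-0.11,0],[-0.95,-0.25,0],[0,0,0]],"delta_rot":[[0,0,8],[0,0,8],[0,0,8],[0,0,8],[0,0,8],[0,0,8],[0,0,8],[0,0,0]],"claw":[255,255,255,255,255,255,255,255]}'
python3 look.py w23 lid_hub=105
```

```text
time_s: 25.2
eef_pos: [645.7, 72.0, 96.6]
ee_rot: [-0.0, 0.761, 0.648, 0.0]
force: [-2.2, 4.9, 5.5]
grip_width: 0.52
25.2 [645.7  72.   96.6] [-6.900e-02  7.050e-01  1.246e+00  1.000e-03  1.191e+00  9.100e-02] rotz [ 0.987 -0.16   0.   ] [-2.2  4.9  5.5] 0.5197086893282606
lid_hub 0.88 [252.6 257.8] [645.   72.5 105. ]
lid_hub 0.25 [300.4 313.2] [666.2  30.3 105. ]
```

View pics/w23.png

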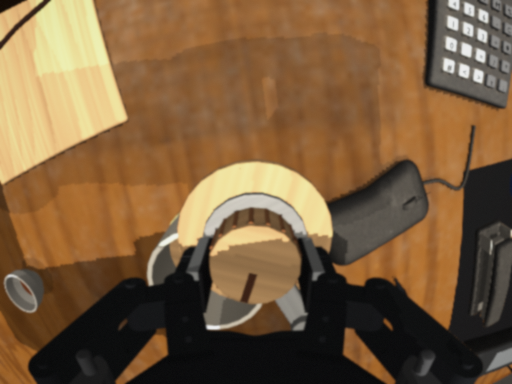

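```bash
python3 -m crank '{"dp":[[-0.9,-0.38,0],[-0.84,-0.5,0],[-0.76,-0.61,0],[-0.67,-0.71,0],[-0.57,-0.8,0],[-0.45,-0.87,0],[0,0,0],[0,0,0]],"delta_rot":[[0,0,8],[0,0,8],[0,0,8],[0,0,8],[0,0,8],[0,0,8],[0,0,0],[0,0,0]],"claw":[255,255,255,255,255,255,255,255]}'
python3 look.py w24 lid_hub=105
```

```text
time_s: 26.1
eef_pos: [604.4, 33.1, 96.4]
ee_rot: [-0.0, 0.435, 0.901, 0.0]
force: [-2.9, 3.4, 7.2]
grip_width: 0.516
26.1 [604.4  33.1  96.4] [-1.390e-01  6.150e-01  1.406e+00  1.000e-03  1.121e+00 -8.110e-01] rotz [0.783 0.622 0.   ] [-2.9  3.4  7.2] 0.5159328547370213
```

View pics/w24.png

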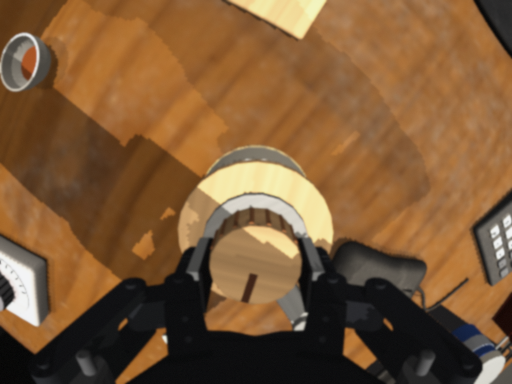

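```bash
python3 -m crank '{"dp":[[0,0,-0.06],[0,0,-0.06],[0,0,-0.06],[0,0,-0.06],[0,0,-0.06],[0,0,-0.06],[0,0,-0.06],[0,0,-0.06],[0,0,-0.06],[0,0,0]],"delta_rot":[[0,0,-8],[0,0,-8],[0,0,-8],[0,0,-8],[0,0,-8],[0,0,-8],[0,0,-8],[0,0,-8],[0,0,-8],[0,0,0]],"claw":[255,255,255,255,255,255,255,255,255,255]}'
python3 look.py w25 lid_hub=100
```

```text
time_s: 27.2
eef_pos: [603.8, 33.1, 91.0]
ee_rot: [-0.001, 0.882, 0.471, -0.001]
force: [-8.8, 2.8, 10.8]
grip_width: 0.516
27.2 [603.8  33.1  91. ] [-0.139  0.621  1.411 -0.     1.112  0.45 ] rotz [ 0.832 -0.555 -0.002] [-8.8  2.8 10.8] 0.5158270936193932
lid_hub 0.58 [252.7 256. ] [604.4  35.1 100. ]
```

View pics/w25.png

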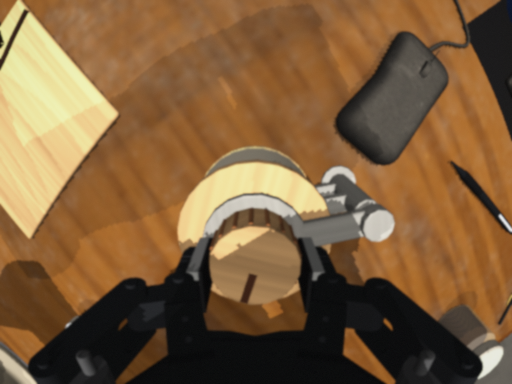

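```bash
python3 -m crank '{"dp":[[0,0,-0.06],[0,0,-0.06],[0,0,-0.06],[0,0,-0.06],[0,0,-0.06],[0,0,-0.06],[0,0,-0.06],[0,0,-0.06],[0,0,0]],"delta_rot":[[0,0,-8.4],[0,0,-8.4],[0,0,-8.4],[0,0,-8.4],[0,0,-8.4],[0,0,-8.4],[0,0,-8.4],[0,0,-8.4],[0,0,-6]],"claw":[255,255,255,255,255,255,255,255,255]}'
python3 look.py w26 lid_hub; python3 -c "
from rig import *;print(sense()['wrist_torque'])"
```

```text
time_s: 28.2
eef_pos: [603.8, 36.4, 86.5]
ee_rot: [-0.003, 0.989, -0.147, -0.001]
force: [-0.5, 15.3, 6.5]
grip_width: 0.522
28.2 [603.8  36.4  86.5] [-0.135  0.627  1.415  0.006  1.103  1.727] rotz [-0.29  -0.957 -0.005] [-0.5 15.3  6.5] 0.5223605731465738
lid_hub 0.55 [250.2 257.5] [605.7  38.3  95. ]
[2.24490816 0.67695132 0.66628885]
```

View pics/w26.png

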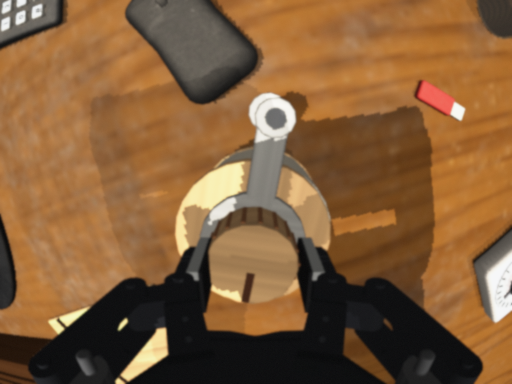

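```bash
python3 -m crank '{"dp":[[0,0,0],[0,0,0],[0,0,0],[0,0,2],[0,0,3],[0,0,4],[0,-0.2,4],[0,0,0],[0,0,0]],"delta_rot":[[0,0,0],[0,0,0],[0,0,0],[0,0,0],[0,0,0],[0,0,0],[0,0,0],[0,0,0],[0,0,0]],"claw":[60,60,60,60,60,60,30,0,0]}'
python3 look.py w27 lid_hub lid_pivot
python3 - <<'E'
import cv2
from h import *
im=cv2.imread('pics/w27.png')[100:290,160:360];cv2.imwrite('pics/w27z.png',cv2.resize(im,None,fx=3,fy=3,interpolation=2))
im=cv2.imread('pics/w2.png')[100:290,160:360];cv2.imwrite('pics/w2z.png',cv2.resize(im,None,fx=3,fy=3,interpolation=2))
s=sense();p,d=capture('wrist');m=camera_model('wrist')
v,u=np.mgrid[0:384,0:512];x=(u-m['cx'])/m['fx'];y=(v-m['cy'])/m['fy'];r=np.hypot(x,y);k=np.tan(r)/r
X=np.stack([x*k*d,-y*k*d,-d],-1)
T=np.eye(4);T[:3,:3]=R.from_quat(np.roll(s['ee_rot'],-1)).as_matrix();T[:3,3]=s['eef_pos'];T=T@np.array(m['T_tool_cam'])
W=X@T[:3,:3].T+T[:3,3]
msk=(W[...,2]>101)&(W[...,2]<115)&(v<260)&(d>0)&(np.hypot(W[...,0]-604,W[...,1]-34)<35)
q=W[msk];print(q.mean(0),np.median(q[:,2]),(q.min(0)+q.max(0))/2)
msk=(W[...,2]>66)&(W[...,2]<80)&(v<260)&(d>0)&(np.hypot(W[...,0]-604,W[...,1]-34)<50)
q=W[msk];print('disc z',np.median(q[:,2]),(q.min(0)+q.max(0))/2)
E
```

```text
time_s: 29.2
eef_pos: [604.4, 30.5, 215.8]
ee_rot: [0.0, 0.99, -0.144, 0.0]
force: [-0.3, 0.6, -0.5]
grip_width: 1.001
29.2 [604.4  30.5 215.8] [-0.143  0.502  1.263 -0.     1.376  1.717] rotz [-0.285 -0.959  0.   ] [-0.3  0.6 -0.5] 1.0012637005845566
lid_hub 0.6 [250.7 188.4] [605.9  34.1  95. ]
lid_pivot 0.68 [257.1 111.2] [671.3   8.5  79. ]
[606.44041319  35.02566567 106.21989028] 106.31466910413653 [605.57783156  35.44763805 104.8672868 ]
disc z 75.2906935428702 [605.33105786  35.29637939  73.56922816]
```

View pics/w27z.png

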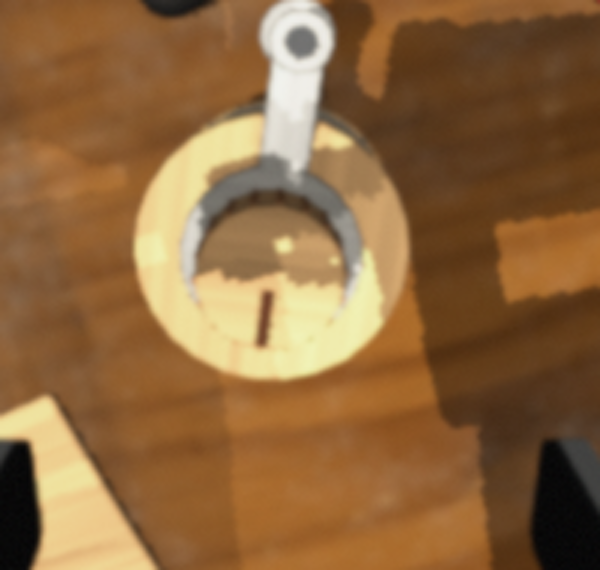

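View pics/w2z.png

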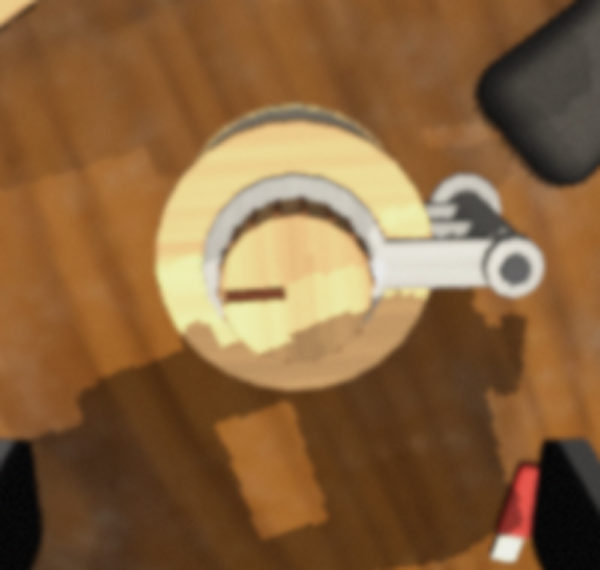

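```bash
python3 -m crank '{"dp":[[-2.1,-3.1,0],[-2.1,-3.1,0],[-2.1,-3.1,0],[-2.1,-3.1,0],[-2.1,-3.1,0],[-2.1,-3.1,0],[-2.1,-3.1,0],[-2.1,-3.1,0],[0,0,0],[0,0,0]],"delta_rot":[[0,0,0],[0,0,0],[0,0,0],[0,0,0],[0,0,0],[0,0,0],[0,0,0],[0,0,0],[0,0,0],[0,0,0]],"claw":[60,60,60,60,60,60,60,60,60,60]}'
python3 look.py w28 knob_grip
python3 - <<'E'
import cv2
im=cv2.imread('pics/w28.png')[100:290,160:360];cv2.imwrite('pics/w28z.png',cv2.resize(im,None,fx=3,fy=3,interpolation=2))
from h import *
s=sense();p,d=capture('wrist');m=camera_model('wrist')
v,u=np.mgrid[0:384,0:512];x=(u-m['cx'])/m['fx'];y=(v-m['cy'])/m['fy'];r=np.hypot(x,y);k=np.tan(r)/r
X=np.stack([x*k*d,-y*k*d,-d],-1)
T=np.eye(4);T[:3,:3]=R.from_quat(np.roll(s['ee_rot'],-1)).as_matrix();T[:3,3]=s['eef_pos'];T=T@np.array(m['T_tool_cam'])
W=X@T[:3,:3].T+T[:3,3]
msk=(W[...,2]>54)&(W[...,2]<70)&(v<260)&(d>0)&(np.hypot(W[...,0]-435,W[...,1]+219)<60)
q=W[msk];print(len(q),q.mean(0),(q.min(0)+q.max(0))/2,q.max(0)-q.min(0))
E
```

```text
time_s: 30.4
eef_pos: [435.9, -217.2, 215.2]
ee_rot: [-0.0, 0.99, -0.144, -0.0]
force: [0.5, -0.6, -0.4]
grip_width: 0.764
30.4 [ 435.9 -217.2  215.2] [-0.704  0.244  1.633  0.     1.266  1.156] rotz [-0.285 -0.958 -0.001] [ 0.5 -0.6 -0.4] 0.7642813607516529
knob_grip 0.72 [262.  176.8] [ 433.3 -224.2   48. ]
1111 [ 437.59543898 -226.69647455   59.70652271] [ 436.7422295  -226.73018998   58.24116168] [41.42257804 39.37921879  7.62247932]
```

View pics/w28.png

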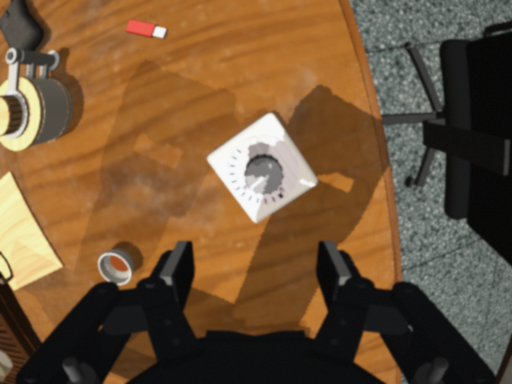

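View pics/w28z.png

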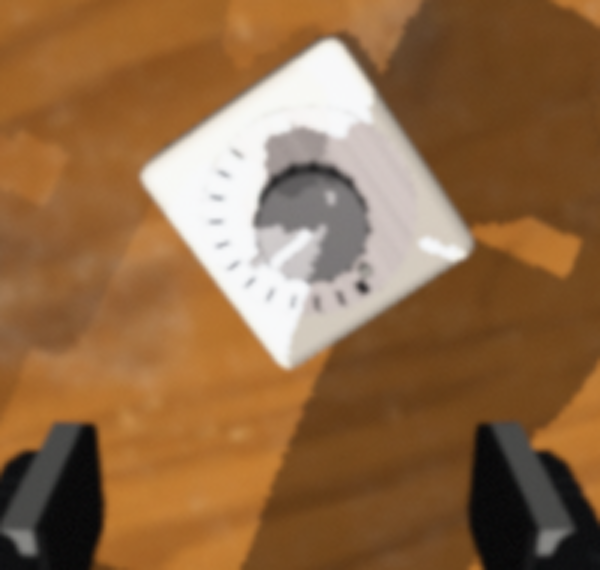

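```bash
python3 -m crank '{"dp":[[0,-0.4,-2],[0,-0.4,-3],[0,0,-3],[0,0,-2],[0,0,0],[0,0,0]],"delta_rot":[[0,0,0],[0,0,0],[0,0,0],[0,0,0],[0,0,0],[0,0,0]],"claw":[75,75,75,75,75,75]}' 40
python3 look.py w29 knob_grip
python3 - <<'E'
from h import *
s=sense();p,d=capture('wrist');m=camera_model('wrist')
v,u=np.mgrid[0:384,0:512];x=(u-m['cx'])/m['fx'];y=(v-m['cy'])/m['fy'];r=np.hypot(x,y);k=np.tan(r)/r
X=np.stack([x*k*d,-y*k*d,-d],-1)
T=np.eye(4);T[:3,:3]=R.from_quat(np.roll(s['ee_rot'],-1)).as_matrix();T[:3,3]=s['eef_pos'];T=T@np.array(m['T_tool_cam'])
W=X@T[:3,:3].T+T[:3,3]
msk=(W[...,2]>57)&(W[...,2]<66)&(v<300)&(d>0)&(np.hypot(W[...,0]-435,W[...,1]+222)<30)
q=W[msk];print(s['eef_pos'],len(q),q.mean(0),(q.min(0)+q.max(0))/2,q.max(0)-q.min(0))
E
```

```text
time_s: 31.15
eef_pos: [436.8, -224.7, 116.2]
ee_rot: [0.0, 0.99, -0.143, 0.0]
force: [0.4, -0.2, 0.9]
grip_width: 0.709
31.15 [ 436.8 -224.7  116.2] [-0.714  0.367  1.749  0.     1.025  1.143] rotz [-0.282 -0.959  0.   ] [ 0.4 -0.2  0.9] 0.7087423928289946
knob_grip 0.86 [253.9 208.1] [ 437.3 -224.    48. ]
[ 436.99628237 -225.13477988  116.93432265] 2176 [ 437.67565409 -226.74680657   59.785771  ] [ 436.77495483 -226.56655214   59.64794294] [40.79563479 40.30679855  5.21043773]
```

View pics/w29.png

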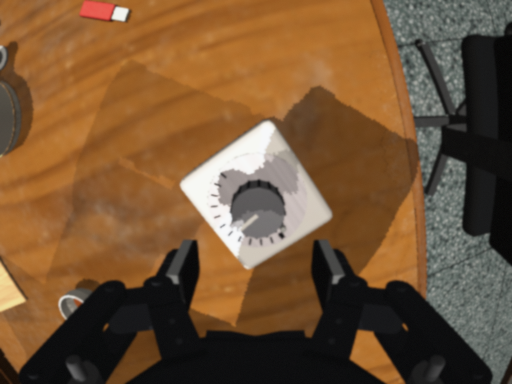

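```bash
python3 -m crank '{"dp":[[0,-0.1,-2],[0,0,-2],[0,0,-2],[0,0,-1.4],[0,0,0],[0,0,0],[0,0,0],[0,0,0],[0,0,0]],"delta_rot":[[0,0,0],[0,0,0],[0,0,0],[0,0,0],[0,0,0],[0,0,0],[0,0,0],[0,0,0],[0,0,0]],"claw":[75,75,75,75,75,255,255,255,255]}' 40
python3 look.py w30
```

```text
time_s: 32.2
eef_pos: [436.9, -226.5, 43.1]
ee_rot: [0.001, 0.99, -0.143, 0.001]
force: [-1.9, 0.9, 6.5]
grip_width: 0.452
32.2 [ 436.9 -226.5   43.1] [-0.717  0.484  1.806 -0.     0.849  1.141] rotz [-0.283 -0.959  0.001] [-1.9  0.9  6.5] 0.45197091436864545
```

View pics/w30.png

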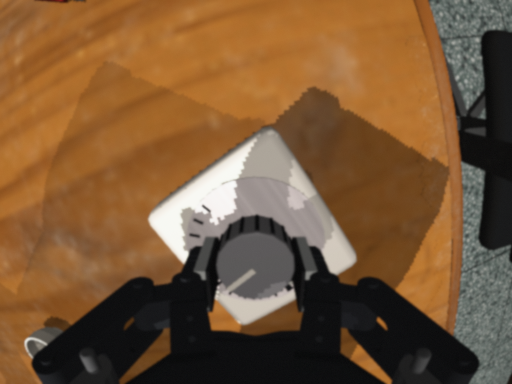

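Turn CCW 76° first, and check the torque.

```bash
python3 -m crank '{"dp":[[0,0,0],[0,0,0],[0,0,0],[0,0,0],[0,0,0],[0,0,0],[0,0,0],[0,0,0],[0,0,0],[0,0,0]],"delta_rot":[[0,0,8],[0,0,8],[0,0,8],[0,0,8],[0,0,8],[0,0,8],[0,0,8],[0,0,8],[0,0,6],[0,0,6]],"claw":[255,255,255,255,255,255,255,255,255,255]}'
python3 -c "
from rig import *;print(sense()['wrist_torque'])"
python3 look.py w31
```

```text
time_s: 33.25
eef_pos: [436.5, -225.7, 43.0]
ee_rot: [0.0, 0.867, 0.498, 0.0]
force: [-2.9, 5.5, 10.8]
grip_width: 0.453
[ 0.86879939  0.52953613 -0.08842924]
33.25 [ 436.5 -225.7   43. ] [-7.160e-01  4.840e-01  1.807e+00  1.000e-03  8.500e-01 -1.900e-01] rotz [ 0.864 -0.503  0.   ] [-2.9  5.5 10.8] 0.45292543916601286
```

View pics/w31.png

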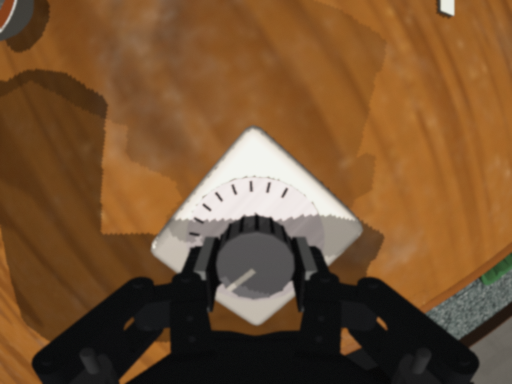

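```bash
python3 -m crank '{"dp":[[0,0,0],[0,0,0],[0,0,0],[0,0,0]],"delta_rot":[[0,0,4],[0,0,4],[0,0,4],[0,0,0]],"claw":[255,255,255,255]}'
python3 -c "
from rig import *;print(sense()['wrist_torque'],sense()['ee_rot'])"
python3 -m crank '{"dp":[[0,0,0],[0,0,0],[0,0,0]],"delta_rot":[[0,0,4],[0,0,4],[0,0,0]],"claw":[255,255,255]}'
python3 -c "
from rig import *;print(sense()['wrist_torque'],sense()['ee_rot'])"
python3 look.py w32
```

```text
time_s: 33.7
eef_pos: [436.3, -225.7, 42.9]
ee_rot: [0.0, 0.811, 0.585, 0.0]
force: [-3.2, 4.0, 8.8]
grip_width: 0.449
[ 0.64231597  0.56531817 -0.48785466] [2.26853861e-05 8.11200033e-01 5.84768675e-01 3.21630302e-04]
time_s: 34.0
eef_pos: [436.2, -225.9, 42.6]
ee_rot: [0.0, 0.768, 0.64, 0.0]
force: [-3.7, 3.6, 7.3]
grip_width: 0.451
[ 0.44597924  0.53491011 -0.19562099] [3.61241371e-05 7.68438285e-01 6.39923893e-01 1.13965546e-04]
34.0 [ 436.2 -225.9   42.6] [-0.717  0.485  1.807  0.     0.85  -0.535] rotz [ 0.983 -0.181  0.   ] [-3.7  3.6  7.3] 0.4509132653945702
```

View pics/w32.png

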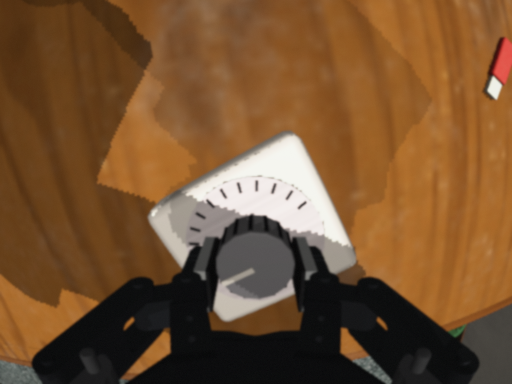

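```bash
python3 -m crank '{"dp":[[0,0,0],[0,0,0],[0,0,0],[0,0,2],[0,0,4],[0,0,4],[0,0,4],[0,0,0],[0,0,0]],"delta_rot":[[0,0,0],[0,0,0],[0,0,0],[0,0,0],[0,0,0],[0,0,0],[0,0,0],[0,0,0],[0,0,0]],"claw":[75,75,75,75,75,75,75,75,75]}'
python3 look.py w33 knob_grip usb_stick teacup small_jar
python3 - <<'E'
import cv2
im=cv2.imread('pics/w33.png')[100:290,160:360];cv2.imwrite('pics/w33z.png',cv2.resize(im,None,fx=3,fy=3,interpolation=2))
from h import *
p,d=capture('scene');save(cv2.resize(p[140:340,90:400],None,fx=2.5,fy=2.5,interpolation=cv2.INTER_CUBIC),'sceneF')
for t in ['small_jar','teacup','usb_stick','lid_hub','brick0_centre']:
    Z={'lid_hub':95}
    for q in pinpoint('scene',t)[:3]:
        if q['p']>.2: print(t,round(q['p'],2),np.round(q['centre'],1),w('scene',q['centre'],z=Z.get(t,0)).round(1))
E
```

```text
time_s: 34.95
eef_pos: [436.3, -226.1, 181.9]
ee_rot: [0.001, 0.769, 0.64, 0.0]
force: [-0.1, 0.6, -0.4]
grip_width: 0.704
34.95 [ 436.3 -226.1  181.9] [-0.717  0.285  1.671 -0.     1.185 -0.534] rotz [ 0.983 -0.182  0.001] [-0.1  0.6 -0.4] 0.7044163143480877
knob_grip 0.87 [253.7 184.5] [ 435.6 -226.3   48. ]
usb_stick 0.87 [414.7  74.3] [ 644.1 -139.7    0. ]
small_jar 0.6 [465.6 150.2] [ 717.2 -241.7    0. ]
small_jar 0.94 [368.7 223. ] [ 721.1 -235.5    0. ]
teacup 0.79 [195.2 258.1] [364.6  11.7   0. ]
lid_hub 0.68 [255.7 168.1] [606.5  40.8  95. ]
```

View pics/w33z.png

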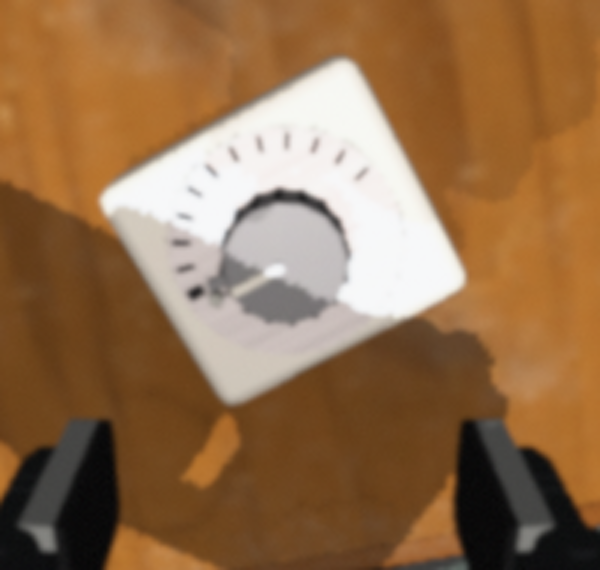

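View pics/sceneF.png

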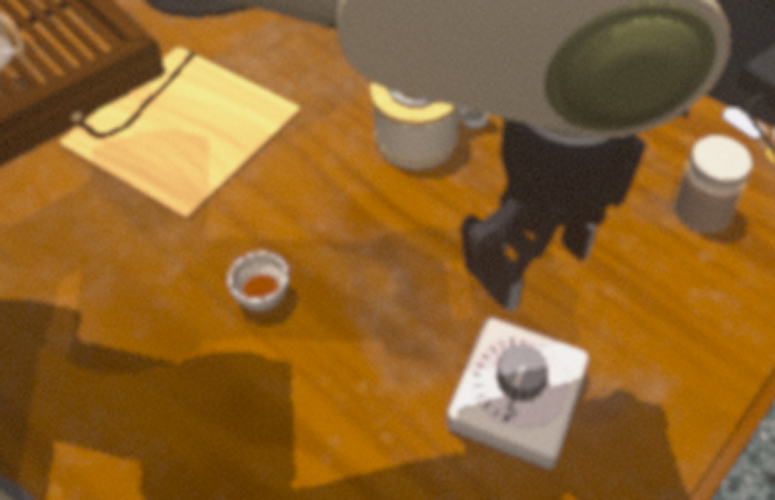

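```bash
python3 -c "
from rig import *;print(finish_job())"
```

```text
the job is handed in; nothing more can be done
None
```

The caddy is refilled and closed, the counter's knob is at zero, and the job was handed in at about 35 s. No verdict came back.

- **Lid:** I unscrewed it 142°, to its stop, and swung it about 104° aside. After the bricks were in, I swung it back and screwed it down until the stop resisted with 0.67 N m. Afterwards the top of the hub measured 106.2 mm above the desk, against 106.4 mm before I started. Its index mark sits about 3° further clockwise relative to the arm than at the start, which is within what I could read from the picture.
- **Bricks:** Only two were present. Both went into the caddy and were seen lying stacked inside before the lid closed. The last picture shows the board empty.
- **Counter knob:** I turned it counter-clockwise until it slipped in the grip against the zero stop (0.49 N m). In the last close picture its mark points at the zero mark.
- **Bystanders:** The jar, teacup and memory stick show within about 6 mm of where they started, which is within the cameras' error.

**Disagreements:**
- The brick network missed the second brick, so I found it in the picture by its white wrapper.
- The two fixed cameras' knob positions were 16 mm apart, so I used the wrist camera's depth reading.

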